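# Pack turned finials in the delivery crate and snap the hold-down bar in

## Task

Get the three turned ball finials ready for the van: lower each one gently, collar down, into the crate compartment made for its size and let it stand there, without dropping it or knocking it on the crate. When all three are in, lay the hold-down bar felt side down over them in the notches of the crate's end blocks and press it down fully home, so that both spring clips snap over its ends. Leave the other things on the table where they are.

Things in the scene. Friction and masses are not known exactly. Their poses are not given: they have to be found in the camera images.
- crate: open plywood crate fixed on the table, 263 long (x) x 144 wide (y), origin at the centre of its underside. Rim 88 high, sides 10 thick; end blocks 32 thick, 94 high, each with a 30 wide notch between two 11 high cheeks. Two 8 thick dividers make three deep compartments in a row along x (lengths 73, 61, 49 from -x to +x), each 124 wide across y, with two 6 high cleats along x on its floor
- finial_large: large turned ball finial of plain light wood: ball of 64 diameter on a round collar of 36 diameter and 12 high; 73 high in all, about 100 g. Stands upright on its collar on the table. Origin at the centre of the collar's underside, z up along its axis; the ball's centre lies 41 above the origin
- finial_medium: medium turned ball finial of plain light wood: ball of 52 diameter on a round collar of 30 diameter and 12 high; 62 high in all, about 55 g. Stands upright on its collar on the table. Origin at the centre of the collar's underside, z up along its axis; the ball's centre lies 36 above the origin
- finial_small: small turned ball finial of plain light wood: ball of 40 diameter on a round collar of 24 diameter and 12 high; 50 high in all, about 30 g. Stands upright on its collar on the table. Origin at the centre of the collar's underside, z up along its axis; the ball's centre lies 30 above the origin
- well_large (a point): centre of the floor of the large finial's compartment, 73 long (crate x) by 124 wide (crate y); 16 above the crate's underside, 72 below the rim. Here a grey foam pad lies between the cleats, 47 wide (crate y): it gives up to 5 (about 2 N at first, 9 N fully down). A finial standing on it comes up 1 or 2 above the rim. Axes as the crate's
- well_medium (a point): centre of the floor of the medium finial's compartment, 61 long (crate x) by 124 wide (crate y); 27.5 above the crate's underside, 60.5 below the rim. Here a grey foam pad lies between the cleats, 41 wide (crate y): it gives up to 5 (about 2 N at first, 9 N fully down). A finial standing on it comes up 1 or 2 above the rim. Axes as the crate's
- well_small (a point): centre of the floor of the small finial's compartment, 49 long (crate x) by 124 wide (crate y); 39 above the crate's underside, 49 below the rim. Here a grey foam pad lies between the cleats, 35 wide (crate y): it gives up to 5 (about 2 N at first, 9 N fully down). A finial standing on it comes up 1 or 2 above the rim. Axes as the crate's
- bar: loose straight hold-down bar of brown wood with grey felt on its underside, 263 long (its x axis) x 24 wide (y) x 22 high, about 110 g, lying felt down. Its ends are chamfered below: 6 in over the lowest 12. Origin at the centre of its underside; it may go in either way round
- bar_seat (a point): where the bar's origin is when the bar is home: midway between the notches, 94 above the crate's underside, 4 to 5 above the finials. Axes as the crate's; the bar lies along x with 3 to spare on each side in the notches and 2 at each end. Pressing it home takes about 10 to 15 N in all
- clip_near (a joint): spring clip on the crate's -x end: steel leaf 22 wide, its rolled nose (12 diameter, centre 123 above the crate's underside) stands 4 in over the bar's end; lip up to 141. Reads 0 sprung in, as at rest and when hooked over the bar; grows to 0.05 to 0.11 rad as the bar's chamfer spreads it outward
- clip_far (a joint): the same spring clip at the crate's +x end
- block_fir: bystander: planed brown wood block 50 (x) x 160 (y) x 50, origin at the centre of its underside
- glue_bottle: bystander: standing bottle of wood glue, 58 across, 197 high, origin at the centre of its foot
- box_screws: bystander: brown carton 60 (x) x 85 (y) x 40, origin at the centre of its underside
- block_walnut: bystander: planed dark wood block 45 (x) x 140 (y) x 28 beside the crate, origin at the centre of its underside
- box_dowels: bystander: grey carton 65 (x) x 100 (y) x 30, origin at the centre of its underside
- tape_black: bystander: roll of black tape lying flat, 110 across, 45 high, origin at the centre of its underside
- pencil: bystander: carpenter's pencil 7 (x) x 162 (y) x 8, origin under its middle

How it is judged:
On the way, in this order (a step that is already met when the one before it is completed fails the run):
1. all three finials stand in their own compartments, with the bar not yet home (horizontal distance between finial_large and well_large below 0.012 m and z of finial_large in the frame of well_large between -0.003 and 0.003 m and angle between each of finial_large, finial_medium, finial_small's own z axis and vertical below 0.12 rad and linear speed of each of finial_large, finial_medium, finial_small below 0.02 m/s and horizontal distance between finial_medium and well_medium below 0.012 m and z of finial_medium in the frame of well_medium between -0.003 and 0.003 m and horizontal distance between finial_small and well_small below 0.012 m and z of finial_small in the frame of well_small between -0.003 and 0.003 m and not (horizontal distance between bar and bar_seat below 0.006 m and z of bar in the frame of bar_seat between -0.003 and 0.002 m and angle between the x axis of bar and the x axis of crate, either way round below 0.04 rad and angle between bar's own z axis and vertical below 0.03 rad and value of joint each of clip_near, clip_far below 0.02 rad and linear speed of bar below 0.02 m/s)), for 0.2 s.
2. the bar is home under both clips (horizontal distance between bar and bar_seat below 0.006 m and z of bar in the frame of bar_seat between -0.003 and 0.002 m and angle between the x axis of bar and the x axis of crate, either way round below 0.04 rad and angle between bar's own z axis and vertical below 0.03 rad and value of joint each of clip_near, clip_far below 0.02 rad and linear speed of bar below 0.02 m/s), for 0.2 s.
At the end, for the whole second after the job is handed in: Each finial stands still on its own floor, upright (0.12 rad), within 12 mm of the compartment's centre and 3 mm of height; the bar lies still in both notches, within 2 mm of fully down, 6 mm of its seat and 0.04 rad of the crate's axis, level (0.03 rad); both clips sprung back (below 0.02 rad) (all of step 2 and horizontal distance between finial_large and well_large below 0.012 m and z of finial_large in the frame of well_large between -0.003 and 0.003 m and angle between each of finial_large, finial_medium, finial_small's own z axis and vertical below 0.12 rad and linear speed of each of finial_large, finial_medium, finial_small below 0.02 m/s and horizontal distance between finial_medium and well_medium below 0.012 m and z of finial_medium in the frame of well_medium between -0.003 and 0.003 m and horizontal distance between finial_small and well_small below 0.012 m and z of finial_small in the frame of well_small between -0.003 and 0.003 m); the robot touches nothing.
It fails at once if a finial is knocked or pressed against the crate with more than 15 N (contact force between any of finial_large, finial_medium, finial_small and crate above 15 N).
It fails at once if a finial drops into the crate (moves faster than 0.5 m/s below its rim) ((z of finial_large in the frame of crate below 0.083 m and x of finial_large in the frame of crate between -0.1 and 0.1 m and y of finial_large in the frame of crate between -0.062 and 0.062 m and linear speed of finial_large above 0.5 m/s) or (z of finial_medium in the frame of crate below 0.083 m and x of finial_medium in the frame of crate between -0.1 and 0.1 m and y of finial_medium in the frame of crate between -0.062 and 0.062 m and linear speed of finial_medium above 0.5 m/s) or (z of finial_small in the frame of crate below 0.083 m and x of finial_small in the frame of crate between -0.1 and 0.1 m and y of finial_small in the frame of crate between -0.062 and 0.062 m and linear speed of finial_small above 0.5 m/s)).
It fails at once if another thing on the table is moved more than 20 mm (distance of any of block_fir, glue_bottle, box_screws, block_walnut, box_dowels, tape_black, pencil from where it was at the start of the episode above 0.02 m).
It also fails if it takes over 72 s, if anything falls off the work surface, if the arm or the gripper's body presses on something with over 40 N, if the wrist force passes 120 N, or if a joint passes its speed limit or range.

## Robot

A 6-joint arm with a two-finger parallel gripper is mounted at the origin on a cart in front of the work surface, level with it; the furniture and walls round the work are solid. World frame = base frame: x ahead of the robot, y to its left, z up, the work surface at z = 0. Lengths are in m, angles in rad, forces in N, time in s.
With the tool pointing down it reaches from about 0.325 to 0.9 m from the base axis. Payload 3.5 kg.
Tool frame: the origin (TCP) lies between the finger pads; the fingertips stand 8 mm ahead of it and the grasp point (between the pads) lies 11 mm behind it (arm.nose_length is the distance from the TCP to the fingertips, in m); z points along the fingers, y is the line along which they close (so a half turn about z gives the same grasp; the last joint's range is limited). The gripper opens to 85 mm and grips with 20 to 120 N. Pads are 22 mm wide; open, the fingers measure 114 mm over their backs; the gripper's body (76 mm by 85 mm) begins 54 mm behind the grasp point. The pads swing forward as they close: fully open they stand 13 mm farther back than shut.
Start: joints at [-0.103, 0.276, -0.026, 1.268, 0, 1.467], TCP at [0.625, -0, 0.239] pointing down, gripper open.
Joint ranges: [-3.12, 3.12], [-0.85, 1.88], [-1.08, 1.24], [-1.95, 2.15], [-1.57, 1.53], [-3.14, 3.14]. Speed limits (rad/s): [2.57, 2.57, 3.14, 3.14, 3.14, 3.14].

## Interface

Orientations are given as a unit quaternion [w, x, y, z].
In Python, from station import arm, imaging, sign_off, finder gives the robot as it stands. The module is installed in compiled form; this text tells all that it offers.
- The arm moves only by the tool drive_tool, never from a script. Its argument "steps" is a list of rows, each a list of 3 entries, a list of its own where there are three numbers: the finger opening in cm, from 0 to 8.54, then the shift along the tool's x, y, z in cm, then the turn about the tool's z in units of 8 degrees (1.0 is 8 degrees). A call has 1 to 20 rows; each row is the pose to reach, as a shift and turn from the pose commanded when the call began, along the tool's axes at that moment; what a row does not reach only later rows make up. A row lasts 1/8 s, in which the tool goes at most 62.5 mm and 10.7 degrees, less where a joint would pass 70% of its speed; a pose out of reach is approached as far as the arm can. A call with a gripper value outside its range is refused whole. The fingers move at their own pace and stop on an object; "grip_force" is the grip in N (left out, the last holds). Time passes only in rows, so rows that repeat a pose let the fingers close. It gives the time, the measured TCP pose, the force, the opening and the grip force at its end, in the units of the state.
- arm.get_state(): the state, without advancing time (a new reading comes with each control period).
- imaging.camera(name): name is "scene" or "side" or "wrist"; returns a dict with "image" (400x640x3 uint8, red, green, blue), "intrinsics" (3x3 intrinsics, pixels), "k1" (the pictures are not rectified: a ray, as slopes to the right and down, at radius r is drawn at 1 + k1 r^2 times it, then the intrinsics apply), "R" (3x3) and "t" (3): a world point X has camera coordinates R X + t; the wrist camera has in their place "T_tool_cam" (4x4, takes a point from camera to tool coordinates, whose origin is the TCP and whose axes are the flange's). Camera axes: x right, y down, z forward; pixel columns grow to the right and rows downward; lengths in m; the calibration is good to about 2 mm. A picture is of the moment at which its call begins: read the wrist's pose just before it. There is no depth.
- sign_off(): hands the job in; it is judged then, once.
Trained networks look in a picture, given as the dict that the camera call returned (one of the last four; its "shot" number tells which), for a name from the list of things; names that differ only in an ending like _2 or _b are one class to them, and where a whole thing is asked for, a point or a joint stands for the part that bears it (a point fixed in the world has none). Each returns a list of dicts, best first, with "confidence" (0 to 1); they miss things now and then, are a little off and sometimes report something else, mostly with a low value. They report only what shows in the picture. A call takes as long as a camera call.
- finder.silhouettes(picture, target): "mask" (400x640 bool, what is visible of it) and "bbox" ([left, top, width, height] in pixels, round what is visible of it).
The state is a dict: "clock": time; "joint_positions": joint angles; "dq": joint speeds; "effort": joint torques, N m; "tool_pos": TCP position; "orientation": TCP orientation; "force": force on the tool from outside, world axes, zero at the start; "ft_torque": the same for the moment, N m; "grip_width": finger opening in m; "grasp_force": force on a finger pad.
Only numpy, scipy, OpenCV 4.12 (cv2) and the standard library are available. Lean on these libraries where they do the work, as an engineer would, in place of code of your own. Each camera call takes 0.05 s, during which the arm holds its last target. There are 200 camera calls.

## Working session

There is one attempt and no reset: what is moved stays moved. The work goes in short steps, Python scripts to look and compute and a tool call to move; the robot and the scene stay as the last step left them, time stands still between calls to the robot, and variables do not carry over. Pictures are saved under pics/ and viewed, at most 10 in all, crops included, and the job is handed in when it is done.

Besides the shell and the picture viewer there is one more tool, called after "Call:" in YAML: its name, and indented under it one key for each argument. drive_tool: Moves the arm, as the interface text tells. Its arguments: {"type":"object","properties":{"steps":{"type":"array","items":{"type":"array"}},"grip_force":{"type":"number"}},"required":["steps"]}

```bash
mkdir -p pics; cat > h.py <<'E'
import numpy as np, cv2
from station import arm, imaging, sign_off, finder
def pose(s):
    w,x,y,z=s['orientation']
    from scipy.spatial.transform import Rotation as R
    return R.from_quat([x,y,z,w]).as_matrix(), np.array(s['tool_pos'])
def shot(name):
    s=arm.get_state(); p=imaging.camera(name)
    if name=='wrist':
        Rt,tt=pose(s); T=np.array(p['T_tool_cam']); Rc=Rt@T[:3,:3]; c=Rt@T[:3,3]+tt
        p['Rwc']=Rc; p['c']=c
    else:
        p['Rwc']=np.array(p['R']).T; p['c']=-p['Rwc']@np.array(p['t'])
    return p
def rays(p,uv):
    uv=np.atleast_2d(uv).astype(float); K=np.array(p['intrinsics'])
    d=np.c_[(uv[:,0]-K[0,2])/K[0,0],(uv[:,1]-K[1,2])/K[1,1]]; u=d.copy()
    for _ in range(20): u=d/(1+p['k1']*(u**2).sum(1,keepdims=True))
    r=np.c_[u,np.ones(len(u))]@p['Rwc'].T
    return r/np.linalg.norm(r,axis=1,keepdims=True)
def onz(p,uv,z):
    r=rays(p,uv); return p['c']+r*((z-p['c'][2])/r[:,2])[:,None]
def proj(p,X):
    K=np.array(p['intrinsics']); c=(np.atleast_2d(X)-p['c'])@p['Rwc']; u=c[:,:2]/c[:,2:]
    u=u*(1+p['k1']*(u**2).sum(1,keepdims=True)); return np.c_[u[:,0]*K[0,0]+K[0,2],u[:,1]*K[1,1]+K[1,2]]
E
cat > a.py <<'E'
from h import *
s=arm.get_state(); print(s['tool_pos'],s['orientation'],s['force'],s['clock'])
names=['crate','finial_large','finial_medium','finial_small','bar','block_fir','glue_bottle','box_screws','block_walnut','box_dowels','tape_black','pencil']
for n in ['scene','side','wrist']:
    p=shot(n); cv2.imwrite(f'pics/{n}0.png',p['image'][...,::-1]); print(n,p['c'].round(3),p['Rwc'][:,2].round(2))
    for k in names:
        for d in finder.silhouettes(p,k)[:2]:
            m=d['mask']; v,u=np.nonzero(m)
            print(k,round(d['confidence'],2),d['bbox'],m.sum(),(u.mean().round(),v.mean().round()),onz(p,[[u.mean(),v.mean()]],0.03).round(3)[0,:2])
E
python3 a.py
```

```text
[6.24231675e-01 3.76875760e-05 2.38141940e-01] [-0.00087997  0.70712958  0.70708308 -0.00071285] [0.46607117 0.00304834 0.47723605] 0.0
scene [-0.025  0.953  0.858] [ 0.4  -0.73 -0.55]
crate 0.82 [282.3, 163.6, 84.5, 52.5] 3325 (np.float64(323.0), np.float64(187.0)) [ 0.544 -0.162]
crate 0.59 [346.2, 138.8, 25.0, 16.1] 396 (np.float64(358.0), np.float64(147.0)) [ 0.559 -0.495]
finial_large 0.64 [254.7, 264.8, 19.4, 27.4] 523 (np.float64(264.0), np.float64(277.0)) [0.475 0.297]
finial_medium 0.82 [229.1, 235.3, 20.6, 26.8] 297 (np.float64(238.0), np.float64(247.0)) [0.607 0.235]
finial_small 0.76 [284.8, 248.8, 13.5, 20.1] 176 (np.float64(293.0), np.float64(257.0)) [0.449 0.194]
bar 0.68 [188.3, 220.1, 68.6, 48.6] 800 (np.float64(223.0), np.float64(245.0)) [0.649 0.252]
bar 0.62 [222.4, 287.9, 38.6, 33.3] 1027 (np.float64(238.0), np.float64(303.0)) [0.481 0.401]
block_fir 0.59 [231.9, 236.2, 52.4, 46.5] 1218 (np.float64(260.0), np.float64(257.0)) [0.532 0.238]
glue_bottle 0.96 [280.7, 187.0, 17.4, 59.3] 785 (np.float64(289.0), np.float64(221.0)) [0.545 0.06 ]
glue_bottle 0.41 [281.9, 
[... 2868 characters left out ...]
) [0.524 0.173]
finial_small 0.7 [137.8, 0.0, 44.4, 25.2] 924 (np.float64(161.0), np.float64(11.0)) [0.451 0.184]
bar 0.8 [334.2, 0.0, 30.4, 98.3] 2082 (np.float64(347.0), np.float64(48.0)) [0.652 0.147]
glue_bottle 0.56 [128.9, 44.4, 126.6, 68.2] 5606 (np.float64(202.0), np.float64(78.0)) [0.487 0.116]
glue_bottle 0.52 [195.7, 0.0, 63.7, 46.7] 2564 (np.float64(230.0), np.float64(21.0)) [0.524 0.173]
block_walnut 0.88 [259.1, 328.4, 81.0, 21.8] 299 (np.float64(318.0), np.float64(336.0)) [ 0.618 -0.249]
tape_black 0.57 [137.4, 0.3, 43.4, 26.0] 902 (np.float64(161.0), np.float64(11.0)) [0.451 0.183]
pencil 0.59 [187.7, 184.0, 98.9, 45.1] 615 (np.float64(234.0), np.float64(208.0)) [ 0.51 -0.04]
```

```bash
python3 -c "
import cv2,numpy as np
a=cv2.imread('pics/scene0.png')[130:330,170:420];b=cv2.imread('pics/side0.png')[125:275,250:383]
a=cv2.resize(a,(750,600),interpolation=cv2.INTER_CUBIC);cv2.imwrite('pics/a1.png',a)
b=cv2.resize(b,(665,750)[::1],interpolation=cv2.INTER_CUBIC)[:600];
cv2.imwrite('pics/b1.png',cv2.resize(cv2.imread('pics/side0.png')[125:275,235:400],(660,600),interpolation=cv2.INTER_CUBIC))
"
```

```text
(no output)
```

View pics/a1.png

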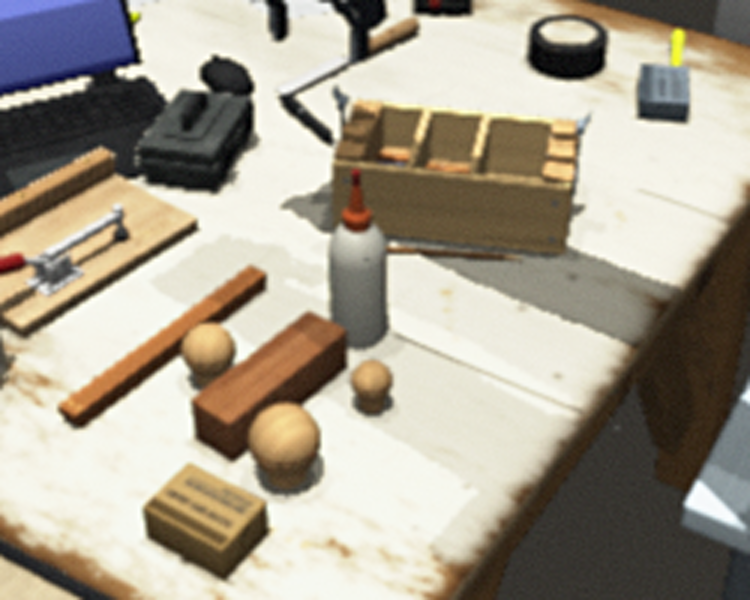

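View pics/b1.png

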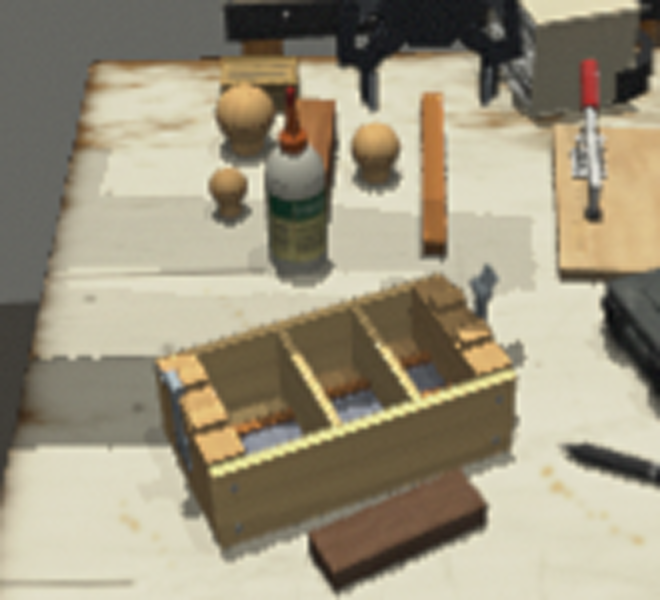

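View pics/wrist0.png

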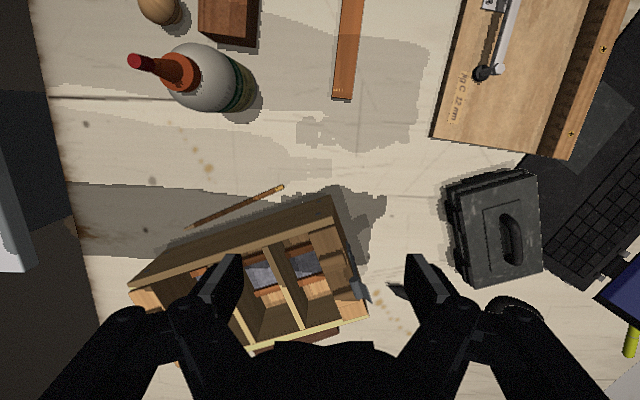

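The views agree. Bottle, large, medium and small finials, fir block and bar are at y 0.1–0.4. The crate is near (0.54,-0.14), turned about 20°, with its large compartment toward -x. Next I'll look at the finials from above.

Call:
drive_tool:
  steps:
    - [8.5,[3,0,-5],0]
    - [8.5,[8,0,-9],0]
    - [8.5,[14,-2,-12],0]
    - [8.5,[20,-4,-12],0]
    - [8.5,[25,-6,-12],0]
    - [8.5,[28,-8,-12],0]
    - [8.5,[28,-8,-12],0]
    - [8.5,[28,-8,-12],0]
    - [8.5,[28,-8,-12],0]

```text
clock: 3.08
tool_pos: [0.5457, 0.279, 0.3592]
orientation: [0.0, 0.708, 0.707, -0.0]
force: [-0.2, 0.4, -0.3]
grip_width: 0.0846
grasp_force: 0.0
```

```bash
cat > b.py <<'E'
from h import *
import sys
from scipy.optimize import least_squares
s=arm.get_state(); print(s['tool_pos'],s['orientation'],s['force'],s['clock'],s['dq'])
p=shot('wrist'); cv2.imwrite(f'pics/{sys.argv[1]}.png',p['image'][...,::-1]); print(p['c'].round(3),p['intrinsics'],p['k1'])
for k in ['finial_large','finial_medium','finial_small','bar','glue_bottle','block_fir','box_screws','crate','block_walnut','pencil']:
    for d in finder.silhouettes(p,k)[:2]:
        m=d['mask']; v,u=np.nonzero(m); print(k,round(d['confidence'],2),np.round(d['bbox']),m.sum(),onz(p,[[u.mean(),v.mean()]],0.03).round(3)[0,:2])
        if d['confidence']>0.5 : np.save(f'pics/{sys.argv[1]}_{k}.npy',m) if d is finder else None
E
python3 b.py w1
```

```text
[0.54566034 0.27896062 0.35922687] [ 1.25351091e-04  7.07669045e-01  7.06544057e-01 -5.77318563e-05] [-0.2033812   0.38282912 -0.26856213] 3.075 [-0.0040162   0.00122651 -0.0008562   0.00049175  0.00231967 -0.00114247]
[0.547 0.357 0.494] [[279.36766854   0.         323.4237111 ]
 [  0.         279.36766854 202.16103472]
 [  0.           0.           1.        ]] -0.02439139783207571
finial_large 0.82 [256. 127.  37.  44.] 1282 [0.467 0.301]
finial_large 0.47 [293. 139.  44.  96.] 3014 [0.531 0.237]
finial_medium 0.86 [343. 171.  30.  33.] 728 [0.603 0.235]
finial_small 0.61 [256. 200.  21.  23.] 417 [0.449 0.191]
bar 0.74 [370. 110.  39. 150.] 2449 [0.659 0.241]
glue_bottle 0.57 [286. 233.  35.  83.] 1920 [0.512 0.076]
glue_bottle 0.37 [253. 129.  45.  39.] 1284 [0.467 0.302]
block_fir 0.74 [293. 140.  44.  96.] 2924 [0.532 0.237]
box_screws 0.69 [369. 112.  42. 150.] 2366 [0.659 0.241]
box_screws 0.61 [256.  63.  58.  52.] 2454 [0.486 0.395]
crate 0.87 [249. 307. 133.  50.] 2880 [ 0.547 -0.071]
pencil 0.56 [248. 307. 135.  51.] 3027 [ 0.546 -0.072]
```

View pics/w1.png

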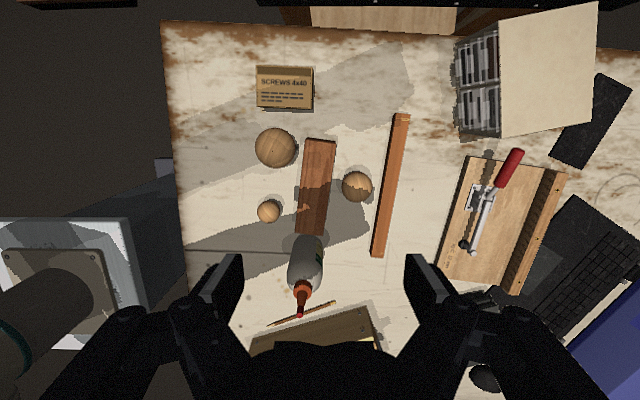

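The picture shows large (275,147), medium (357,186), small (269,211), the bar from (402,113) to (379,257), and the bottle at (305,270). The masks match the picture. Next I'll fit the exact positions by silhouette.

```bash
cat >> h.py <<'E'
from scipy.optimize import minimize
def box(l,w,z0,z1): return np.array([[a*l/2,b*w/2,z] for a in(-1,1) for b in(-1,1) for z in(z0,z1)])
def finial(D,c,cd,n=400):
    i=np.arange(n); ph=np.arccos(1-2*(i+.5)/n); th=i*2.39996
    b=np.c_[np.cos(th)*np.sin(ph),np.sin(th)*np.sin(ph),np.cos(ph)]*D/2+[0,0,c]
    t=np.linspace(0,6.283,40); k=np.c_[np.cos(t),np.sin(t),0*t]*cd/2
    return np.r_[b,k,k+[0,0,.012]]
MOD={'finial_large':finial(.064,.041,.036),'finial_medium':finial(.052,.036,.030),'finial_small':finial(.040,.030,.024),'bar':box(.263,.024,0,.022)}
def fit(views,pts,x0,z0=0,sc=(.02,.02,.1)):
    """views: [(picture, mask)]; pts model; x0 (x,y,yaw) or (x,y)"""
    S=4
    def render(p,x):
        a=x[2] if len(x)>2 else 0; c,s=np.cos(a),np.sin(a)
        P=np.c_[x[0]+c*pts[:,0]-s*pts[:,1],x[1]+s*pts[:,0]+c*pts[:,1],pts[:,2]+z0]
        h=cv2.convexHull(((proj(p,P)+.5)*S-.5).astype(np.float32)); im=np.zeros((400*S,640*S),np.uint8)
        cv2.fillConvexPoly(im,(h*16).round().astype(np.int32),255,shift=4)
        return cv2.resize(im,(640,400),interpolation=cv2.INTER_AREA)/255.
    B=lambda m:cv2.GaussianBlur(m.astype(float),(0,0),1.5)
    T=[(p,B(m)) for p,m in views]
    f=lambda x:sum(((B(render(p,x))-t)**2).sum() for p,t in T)
    n=len(x0); sim=np.array([x0]+[np.array(x0)+np.eye(n)[i]*sc[i] for i in range(n)])
    r=minimize(f,x0,method='Nelder-Mead',options=dict(initial_simplex=sim,xatol=1e-4,fatol=.01,maxiter=120))
    return r.x,r.fun
def best(p,k,near,z=.03):
    for d in finder.silhouettes(p,k):
        v,u=np.nonzero(d['mask']); 
        if np.linalg.norm(onz(p,[[u.mean(),v.mean()]],z)[0,:2]-near[:2])<.04: return d['mask']
E
cat > c.py <<'E'
from h import *
p=shot('wrist'); q=shot('side')
for k,x0 in [('finial_large',(.467,.301)),('finial_medium',(.603,.235)),('finial_small',(.449,.191)),('bar',(.659,.241,1.65))]:
    for n,pp in (('w',p),('s',q)):
        m=best(pp,k,x0)
        if m is None: print(k,n,'none'); continue
        print(k,n,m.sum(),*[a if np.isscalar(a) else a.round(4) for a in fit([(pp,m)],MOD[k],x0)])
for k,n,w in [('glue_bottle',(.515,.08),0)]:
    pass
E
time python3 c.py
```

```text
finial_large w 1294 [0.469 0.303] 1.5856515294516806
finial_large s 194 [0.4688 0.3038] 1.225132805409973
finial_medium w 768 [0.6023 0.2361] 1.0136801810996592
finial_medium s 116 [0.6022 0.2413] 5.943267844675326
finial_small w 402 [0.4491 0.1895] 1.6346452259438298
finial_small s none
bar w 2431 [0.6621 0.2253 1.4623] 3.669892902563016
bar s none
real	0m14.469s
user	0m6.943s
sys	0m3.006s
```

```bash
cat > d.py <<'E'
from h import *
p=shot('wrist'); q=shot('side')
for k,pp,x0,m in [('block_fir',p,(.532,.237,-.07),box(.05,.16,0,.05)),('box_screws',p,(.486,.395,1.5),box(.06,.085,0,.04)),('glue_bottle',p,(.512,.08),None),
  ('crate',q,(.536,-.128,.35),np.r_[box(.263,.144,0,.088),box(.263,.144,.088,.094)])]:
    mk=best(pp,k,x0)
    if mk is None: print(k,'none'); continue
    if m is None:
        t=np.linspace(0,6.28,30); r=np.c_[np.cos(t),np.sin(t),0*t]; m=np.r_[r*.029,r*.029+[0,0,.12],r*.005+[0,0,.197]]
    print(k,mk.sum(),fit([(pp,mk)],m,x0))
E
python3 d.py
```

```text
block_fir 3000 (array([ 0.5308869 ,  0.23444239, -0.13113994]), np.float64(7.351140786611577))
box_screws 2437 (array([0.48651899, 0.39389203, 1.52723669]), np.float64(4.964798424759524))
glue_bottle 2003 (array([0.51626876, 0.11216906]), np.float64(165.06848092599554))
crate 4094 (array([ 0.53517983, -0.14283603,  0.33508327]), np.float64(101.5939471815536))
```

Call:
drive_tool:
  steps:
    - [7.4,[0.8,-2,0],1.3]
    - [7.4,[1.6,-4,0],2.6]
    - [7.4,[2.4,-6,2],3.9]
    - [7.4,[2.4,-7.7,6],5.2]
    - [7.4,[2.4,-7.7,11],6.5]
    - [7.4,[2.4,-7.7,16],7.8]
    - [7.4,[2.4,-7.7,20],8.8]
    - [7.4,[2.4,-7.7,23],8.8]
    - [7.4,[2.4,-7.7,25],8.8]
    - [7.4,[2.4,-7.7,25],8.8]
    - [7.4,[2.4,-7.7,25],8.8]

```text
clock: 5.8
tool_pos: [0.4808, 0.2749, 0.1103]
orientation: [-0.012, 0.981, 0.194, -0.002]
force: [0.6, 0.4, 0.6]
grip_width: 0.0739
grasp_force: 0.0
```

```bash
cat > st.py <<'E'
from h import *
import sys
s=arm.get_state(); R,t=pose(s); g=np.array([float(a) for a in sys.argv[1:4]])
print('tool x,y axes',R[:,0].round(3),R[:,1].round(3),'shift cm to goal',(R.T@(g-t)*100).round(2),'F',s['force'],'w',s['grip_width'],s['grasp_force'],s['clock'],'q',np.round(s['joint_positions'],2))
E
python3 st.py .469 .303 .026
```

```text
tool x,y axes [0.924 0.381 0.001] [ 0.381 -0.924 -0.024] shift cm to goal [-0.03 -2.84  8.5 ] F [0.55818315 0.422583   0.6222368 ] w 0.07394510026117339 0.0 5.8 q [ 0.39  0.25 -0.35  0.97  0.02  3.14]
```

Joint 6 hit its limit, so I'll use the equivalent half-turn the other way, a little higher up.

Call:
drive_tool:
  steps:
    - [7.4,[0,0,-2],-1.3]
    - [7.4,[0,-0.5,-4],-2.6]
    - [7.4,[0,-1,-4],-3.9]
    - [7.4,[0,-1.5,-4],-5.2]
    - [7.4,[0,-2,-4],-6.5]
    - [7.4,[0,-2,-4],-7.8]
    - [7.4,[0,-2,-4],-9.1]
    - [7.4,[0,-2,-4],-10.4]
    - [7.4,[0,-2,-4],-11.7]
    - [7.4,[0,-2,-4],-13]
    - [7.4,[0,-2,-4],-14.3]
    - [7.4,[0,-2,-4],-15.6]
    - [7.4,[0,-2,-4],-16.9]
    - [7.4,[0,-2,-4],-18.2]
    - [7.4,[0,-2,-4],-19.5]
    - [7.4,[0,-2,-4],-20.8]
    - [7.4,[0,-2,-4],-22.1]
    - [7.4,[0,-2,-4],-22.5]
    - [7.4,[0,-2,-4],-22.5]

```text
clock: 8.18
tool_pos: [0.4738, 0.2927, 0.1514]
orientation: [-0.001, -0.194, 0.981, 0.012]
force: [-0.7, -0.2, 0.0]
grip_width: 0.0743
grasp_force: 0.0
```

```bash
python3 st.py .469 .303 .026
```

```text
tool x,y axes [-0.925 -0.381 -0.002] [-0.381  0.924  0.024] shift cm to goal [ 0.08  0.83 12.57] F [-0.65347451 -0.19750699  0.04862913] w 0.07430998328482702 0.0 8.175 q [ 0.42  0.22 -0.3   1.05  0.02  0.03]
```

Call:
drive_tool:
  steps:
    - [7.4,[0.1,0.8,3],0.4]
    - [7.4,[0.1,0.8,6],0.4]
    - [7.4,[0.1,0.8,8.5],0.4]
    - [7.4,[0.1,0.8,10.5],0.4]
    - [7.4,[0.1,0.8,11.8],0.4]
    - [7.4,[0.1,0.8,12.6],0.4]
    - [7.4,[0.1,0.8,12.6],0.4]
    - [5.5,[0.1,0.8,12.6],0.4]
    - [5.5,[0.1,0.8,12.6],0.4]
    - [5.5,[0.1,0.8,12.6],0.4]
    - [5.5,[0.1,0.8,12.6],0.4]
  grip_force: 30

```text
clock: 9.55
tool_pos: [0.4686, 0.3025, 0.0251]
orientation: [-0.002, -0.167, 0.986, 0.012]
force: [-0.9, 0.5, 5.9]
grip_width: 0.0627
grasp_force: 33.3
```

```bash
python3 st.py .469 .303 .026
```

```text
tool x,y axes [-0.944 -0.329 -0.   ] [-0.329  0.944  0.025] shift cm to goal [-0.05  0.04 -0.09] F [-0.89463014  0.54011272  5.89295091] w 0.06274967121177158 33.323230147361755 9.55 q [ 0.44  0.36 -0.42  0.79  0.02  0.11]
```

Call:
drive_tool:
  steps:
    - [5.5,[0,0,-2],0]
    - [5.5,[0,0,-6],0]
    - [5.5,[0,0,-11],0]
    - [5.5,[0,0,-16],0]
    - [5.5,[0,0,-21],0]
    - [5.5,[0,-3,-26],0]
    - [5.5,[0.5,-8,-28.6],0]
    - [5.5,[1,-13,-28.6],0]
    - [5.5,[1.5,-18,-28.6],0]
    - [5.5,[2,-23,-28.6],0]
    - [5.5,[2.5,-28,-28.6],0]
    - [5.5,[3,-33,-28.6],0]
    - [5.5,[3,-38,-28.6],0]
    - [5.5,[3,-41.5,-28.6],0]
    - [5.5,[3,-43,-28.6],0]
    - [5.5,[3,-43,-28.6],0]
    - [5.5,[3,-43,-28.6],0]
    - [5.5,[3,-43,-28.6],0]

```text
clock: 11.8
tool_pos: [0.5832, -0.119, 0.2997]
orientation: [-0.003, -0.168, 0.986, 0.012]
force: [0.6, 0.8, -1.0]
grip_width: 0.0628
grasp_force: 33.4
```

```bash
cat > e.py <<'E'
from h import *
import sys
p=shot('wrist'); np.save('pics/w2.npy',{k:p[k] for k in('image','intrinsics','k1','Rwc','c')},allow_pickle=True)
im=p['image'][...,::-1].copy()
x,y,a=.535,-.143,.335
c,s=np.cos(a),np.sin(a)
for P in [box(.263,.144,.094,.094),box(.199,.124,.088,.088)]:
    W=np.c_[x+c*P[:,0]-s*P[:,1],y+s*P[:,0]+c*P[:,1],P[:,2]]
    for u in proj(p,W): cv2.circle(im,tuple(int(v) for v in u.round()),2,(255,0,255),-1)
cv2.imwrite('pics/w2.png',cv2.resize(im[0:400,100:540],(660,600),interpolation=cv2.INTER_CUBIC))
m=best(p,'crate',(.535,-.143),.09)
print(None if m is None else m.sum()); 
if m is not None: np.save('pics/w2m.npy',m)
E
python3 e.py; python3 st.py .585 -.12 .30
```

```text
26248
tool x,y axes [-0.944 -0.33   0.002] [-0.33   0.944  0.024] shift cm to goal [-0.13 -0.13 -0.02] F [-0.70651041  0.41329387 -0.50944847] w 0.06253982054844902 33.39913845062256 11.9 q [-0.32  0.21  0.01  1.39  0.02 -0.66]
```

View pics/w2.png

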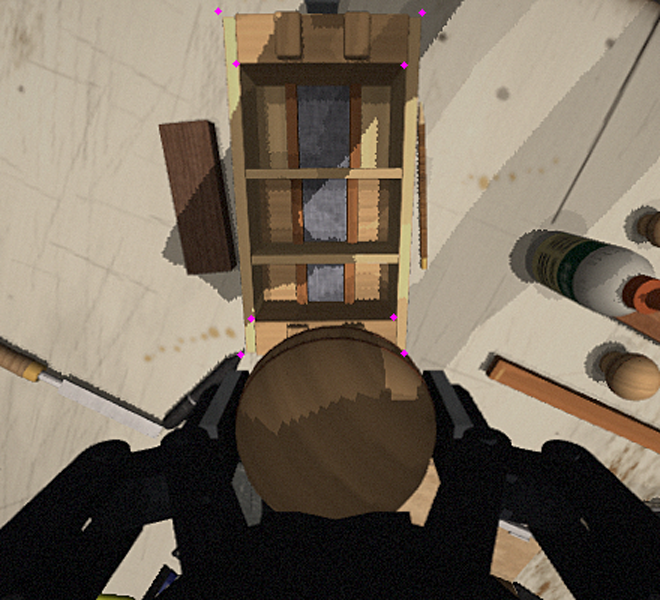

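```bash
cat > f.py <<'E'
from h import *
p=np.load('pics/w2.npy',allow_pickle=True).item(); m=np.load('pics/w2m.npy')
x,y,a=.535,-.143,.335; c,s=np.cos(a),np.sin(a)
X,Y=np.meshgrid(np.arange(-.15,.15,.0005),np.arange(.09,-.09,-.0005))
def ortho(z):
    W=np.c_[(x+c*X-s*Y).ravel(),(y+s*X+c*Y).ravel(),np.full(X.size,z)]
    u=proj(p,W).astype(np.float32).reshape(*X.shape,2)
    return cv2.remap(p['image'][...,::-1].copy(),u[...,0],u[...,1],cv2.INTER_CUBIC)
o=ortho(.088)
g=o.astype(float).mean(2)
# profiles
bx=np.abs(np.gradient(cv2.GaussianBlur(g,(0,0),2).mean(0) if 0 else cv2.GaussianBlur(g,(0,0),1.5)[80:280].mean(0)))
def peaks(q,ax): 
    i=[k for k in range(3,len(q)-3) if q[k]==q[k-3:k+4].max() and q[k]>1.2]; return [(round(1000*ax[k],1),round(q[k],1)) for k in i]
print('x edges (near y<0 side)',peaks(np.abs(np.gradient(cv2.GaussianBlur(g,(0,0),1.5)[240:290].mean(0))),X[0]))
print('x edges (y>0 side)',peaks(np.abs(np.gradient(cv2.GaussianBlur(g,(0,0),1.5)[70:120].mean(0))),X[0]))
for x0,x1 in ((-.09,-.04),(-.01,.03),(.055,.075)):
    sl=slice(int((x0+.15)/.0005),int((x1+.15)/.0005))
    print('y edges',x0,peaks(np.abs(np.gradient(cv2.GaussianBlur(g,(0,0),1.5)[:,sl].mean(1))),Y[:,0]))
for xx in (-131.5,-99.5,-26.5,-18.5,42.5,50.5,99.5): o[::6,int((xx+150)*2)]=(255,0,255)
for yy in (72,62,-62,-72): o[int((90-yy)*2),::6]=(255,0,255)
cv2.imwrite('pics/o.png',o)
E
python3 f.py
```

```text
x edges (near y<0 side) [(np.float64(-140.5), np.float64(41.6)), (np.float64(-132.0), np.float64(9.4)), (np.float64(-119.0), np.float64(2.9)), (np.float64(-112.0), np.float64(2.3)), (np.float64(-105.0), np.float64(1.5)), (np.float64(-100.0), np.float64(17.5)), (np.float64(-84.5), np.float64(5.9)), (np.float64(-72.5), np.float64(2.1)), (np.float64(-37.5), np.float64(2.0)), (np.float64(-25.0), np.float64(9.9)), (np.float64(-18.0), np.float64(11.8)), (np.float64(-9.0), np.float64(3.0)), (np.float64(0.5), np.float64(1.3)), (np.float64(21.0), np.float64(2.5)), (np.float64(32.5), np.float64(2.3)), (np.float64(39.0), np.float64(1.2)), (np.float64(44.0), np.float64(9.3)), (np.float64(50.5), np.float64(5.7)), (np.float64(72.0), np.float64(5.7)), (np.float64(82.5), np.float64(19.0)), (np.float64(102.5), np.float64(20.5)), (np.float64(108.0), np.float64(1.2)), (np.float64(118.0), np.float64(4.4)), (np.float64(124.0), np.float64(3.4)), (np.float64(128.5), np.float64(3.4)), (np.float64(133.5), np.float64(2.1))]
x edges (y>0 side) [(np.float64(-141.5), np.float64(23.8)), (np.float64(-133.0), np.fl
[... 2942 characters left out ...]
.float64(16.5)), (np.float64(28.0), np.float64(12.3)), (np.float64(19.5), np.float64(15.4)), (np.float64(17.5), np.float64(19.9)), (np.float64(12.0), np.float64(2.0)), (np.float64(-3.5), np.float64(3.5)), (np.float64(-7.5), np.float64(3.2)), (np.float64(-12.0), np.float64(12.9)), (np.float64(-14.5), np.float64(7.4)), (np.float64(-23.0), np.float64(10.4)), (np.float64(-26.5), np.float64(1.5)), (np.float64(-37.0), np.float64(1.5)), (np.float64(-41.0), np.float64(1.3)), (np.float64(-45.0), np.float64(6.8)), (np.float64(-50.5), np.float64(3.1)), (np.float64(-60.0), np.float64(16.3)), (np.float64(-68.5), np.float64(2.5)), (np.float64(-70.5), np.float64(2.4)), (np.float64(-76.0), np.float64(1.7))]
```

View pics/o.png

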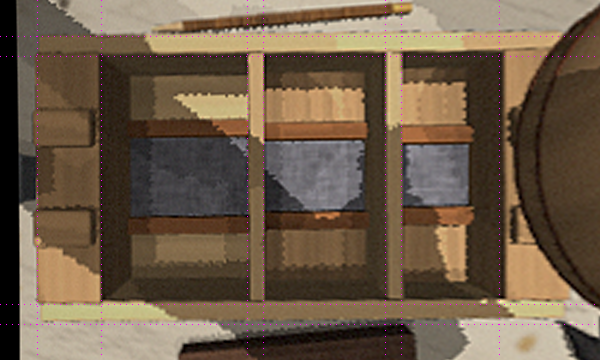

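Call:
drive_tool:
  steps:
    - [5.5,[3,-0.3,0],0]
    - [5.5,[7,-0.6,1],0]
    - [5.5,[11,-0.8,4],0]
    - [5.5,[11.6,-0.9,8],0]
    - [5.5,[11.6,-0.9,12],0]
    - [5.5,[11.6,-0.9,15],0]
    - [5.5,[11.6,-0.9,16],0]
    - [5.5,[11.6,-0.9,16],0]
    - [5.5,[11.6,-0.9,16],0]

```text
clock: 13.02
tool_pos: [0.4767, -0.1638, 0.1412]
orientation: [-0.002, -0.167, 0.986, 0.011]
force: [0.8, -0.4, -0.2]
grip_width: 0.0623
grasp_force: 33.4
```

```bash
python3 st.py .4756 -.1616 .041
```

```text
tool x,y axes [-0.944 -0.329 -0.   ] [-0.329  0.944  0.022] shift cm to goal [ 0.03  0.02 10.03] F [ 0.76382385 -0.36988559 -0.18450031] w 0.06231350367990664 33.40433657169342 13.025 q [-0.47  0.15 -0.41  1.03  0.02 -0.8 ]
```

Call:
drive_tool:
  steps:
    - [5.5,[0,0,2],0]
    - [5.5,[0,0,4],0]
    - [5.5,[0,0,6],0]
    - [5.5,[0,0,7.5],0]
    - [5.5,[0,0,8.5],0]
    - [5.5,[0,0,9.2],0]
    - [5.5,[0,0,9.6],0]
    - [5.5,[0,0,9.8],0]
    - [5.5,[0,0,9.9],0]
    - [5.5,[0,0,9.9],0]

```text
clock: 14.28
tool_pos: [0.4749, -0.1616, 0.0442]
orientation: [-0.003, -0.166, 0.986, 0.011]
force: [-9.5, 5.7, 23.0]
grip_width: 0.0625
grasp_force: 37.8
```

```bash
python3 st.py .4756 -.1616 .041
```

```text
tool x,y axes [-0.945 -0.328  0.002] [-0.328  0.944  0.022] shift cm to goal [-0.07 -0.03  0.32] F [-9.53756046  5.6684486  22.9752373 ] w 0.06250769081459547 37.79121043276973 14.275 q [-0.46  0.26 -0.51  0.82  0.01 -0.8 ]
```

Call:
drive_tool:
  steps:
    - [5.5,[0,0,-0.3],0]
    - [5.5,[0,0,-0.3],0]

```text
clock: 14.52
tool_pos: [0.4753, -0.1617, 0.0448]
orientation: [-0.002, -0.167, 0.986, 0.011]
force: [-2.8, 1.6, 8.4]
grip_width: 0.0626
grasp_force: 35.5
```

```bash
cat > g.py <<'E'
from h import *
s=arm.get_state(); print(s['tool_pos'],s['force'],s['ft_torque'])
for n in ('side','scene'):
    p=shot(n); u,v=proj(p,[[.4756,-.1616,.08]])[0]; print(u,v)
    im=p['image'][...,::-1]; u,v=int(u),int(v)
    a=cv2.resize(im[v-35:v+35,u-45:u+45],None,fx=4.4,fy=4.4,interpolation=cv2.INTER_CUBIC); cv2.imwrite(f'pics/g_{n}.png',a)
cv2.imwrite('pics/g.png',np.hstack([cv2.imread('pics/g_side.png'),cv2.imread('pics/g_scene.png')]))
E
python3 g.py
```

```text
[ 0.47530177 -0.16166267  0.04483121] [-2.83670716  1.58273144  8.40525721] [-0.13246178  0.2050603  -0.10671797]
300.29540025451075 223.8119482521086
341.23245295225473 180.6696468841823
```

View pics/g.png

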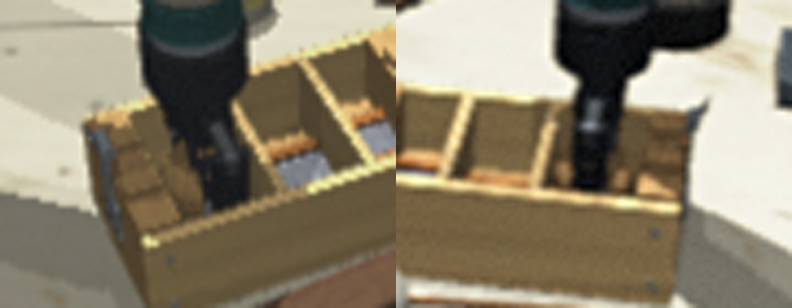

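The contact is stiff, and the wrist moment points to the gripper body resting on the end block's cheek (its arm is about 43 mm toward the crate's -x). The collar is then about 3 mm above the foam, so I'll release here and retreat.

Call:
drive_tool:
  steps:
    - [6.3,[0,0,0],0]
    - [6.5,[0,0,0],0]
    - [6.8,[0,0,0],0]
    - [7.2,[0,0,0],0]
    - [7.6,[0,0,0],0]
    - [7.6,[0,0,-0.5],0]
    - [7.6,[0,0,-2],0]
    - [7.6,[0,0,-4.5],0]
    - [7.6,[0,0,-8],0]
    - [7.6,[0,0,-12],0]
    - [7.6,[0,0,-18],0]
    - [7.6,[0,0,-24],0]
    - [7.6,[-11,0,-25],0]
    - [7.6,[-11,0,-25],0]
    - [7.6,[-11,0,-25],0]

```text
clock: 16.5
tool_pos: [0.5837, -0.1303, 0.2945]
orientation: [-0.002, -0.168, 0.986, 0.011]
force: [-0.5, -0.6, 0.1]
grip_width: 0.0762
grasp_force: 0.0
```

```bash
cat > k.py <<'E'
from h import *
s=arm.get_state(); print(s['tool_pos'],s['force'],s['clock'])
wells={'finial_large':((.4756,-.1616),.016),'finial_medium':((.5463,-.1367),.0275),'finial_small':((.6057,-.1158),.039)}
import sys
for n in ('wrist','side','scene'):
    p=shot(n)
    if n=='wrist': cv2.imwrite(f'pics/k{s["clock"]:.0f}.png',p['image'][...,::-1])
    for k in sys.argv[1:]:
        w,z=wells[k]; m=best(p,k,w,z+.05)
        if m is None: print(n,k,'none'); continue
        x,f=fit([(p,m)],MOD[k],w,z); print(n,k,m.sum(),x.round(4),round(f,1),'err mm',((x-np.array(w))*1000).round(1))
E
python3 k.py finial_large
```

```text
[ 0.58374655 -0.13028447  0.29447622] [-0.49809923 -0.64240854  0.14503758] 16.5
wrist finial_large 2321 [ 0.4765 -0.1617] 8.0 err mm [ 0.9 -0.1]
side finial_large 239 [ 0.4768 -0.1544] 30.4 err mm [1.2 7.2]
scene finial_large 184 [ 0.4856 -0.18  ] 72.9 err mm [ 10.  -18.4]
```

Call:
drive_tool:
  steps:
    - [6.4,[-2,5,0],0]
    - [6.4,[-4,10,0],0]
    - [6.4,[-6,15,0],0]
    - [6.4,[-8,20,0],0]
    - [6.4,[-10,25,0],0]
    - [6.4,[-12,30,2],0]
    - [6.4,[-13.7,33.6,6],0]
    - [6.4,[-13.7,33.6,11],0]
    - [6.4,[-13.7,33.6,15],0]
    - [6.4,[-13.7,33.6,18],0]
    - [6.4,[-13.7,33.6,18],0]
    - [6.4,[-13.7,33.6,18],0]

```text
clock: 18.3
tool_pos: [0.5986, 0.2354, 0.1228]
orientation: [-0.002, -0.166, 0.986, 0.012]
force: [1.1, -0.2, 0.1]
grip_width: 0.0638
grasp_force: 0.0
```

```bash
python3 st.py .6023 .2361 .025
```

```text
tool x,y axes [-0.945 -0.328  0.   ] [-0.328  0.944  0.024] shift cm to goal [-0.37 -0.29  9.78] F [ 1.06817871 -0.19265461  0.07648836] w 0.06381257963349787 0.0 18.3 q [ 0.26  0.39 -0.13  1.06  0.02 -0.07]
```

Call:
drive_tool:
  steps:
    - [6.4,[-0.4,-0.3,3],0]
    - [6.4,[-0.4,-0.3,6],0]
    - [6.4,[-0.4,-0.3,8],0]
    - [6.4,[-0.4,-0.3,9.3],0]
    - [6.4,[-0.4,-0.3,9.8],0]
    - [6.4,[-0.4,-0.3,9.8],0]
    - [4.4,[-0.4,-0.3,9.8],0]
    - [4.4,[-0.4,-0.3,9.8],0]
    - [4.4,[-0.4,-0.3,9.8],0]
    - [4.4,[-0.4,-0.3,9.8],0]

```text
clock: 19.55
tool_pos: [0.6027, 0.2367, 0.0244]
orientation: [-0.002, -0.167, 0.986, 0.012]
force: [-1.2, 0.4, 6.0]
grip_width: 0.0503
grasp_force: 31.6
```

```bash
python3 st.py .5463 -.1367 .25
```

```text
tool x,y axes [-0.944 -0.329 -0.   ] [-0.329  0.944  0.024] shift cm to goal [ 17.61 -32.85 -23.37] F [-1.15248116  0.37935983  6.02618046] w 0.05031204211698293 31.551838517189026 19.55 q [ 0.26  0.49 -0.2   0.88  0.02 -0.07]
```

Call:
drive_tool:
  steps:
    - [4.4,[0,0,-2],0]
    - [4.4,[0,0,-6],0]
    - [4.4,[0,0,-11],0]
    - [4.4,[0,0,-17],0]
    - [4.4,[1,-3,-22],0]
    - [4.4,[4,-8,-23.4],0]
    - [4.4,[7,-13,-23.4],0]
    - [4.4,[10,-18,-23.4],0]
    - [4.4,[13,-23,-23.4],0]
    - [4.4,[16,-28,-23.4],0]
    - [4.4,[17.6,-32,-23.4],0]
    - [4.4,[17.6,-33.1,-19],0]
    - [4.4,[17.6,-33.1,-15],0]
    - [4.4,[17.6,-33.1,-13.4],0]
    - [4.4,[17.6,-33.1,-13.4],0]
    - [4.4,[17.6,-33.1,-13.4],0]

```text
clock: 21.55
tool_pos: [0.5469, -0.1372, 0.1514]
orientation: [-0.002, -0.167, 0.986, 0.011]
force: [0.1, 0.1, -0.4]
grip_width: 0.0501
grasp_force: 31.5
```

```bash
python3 st.py .5463 -.1367 .052
```

```text
tool x,y axes [-0.944 -0.329 -0.   ] [-0.329  0.944  0.022] shift cm to goal [ 0.05 -0.15  9.94] F [ 0.05093686  0.11505839 -0.39200347] w 0.050100472644004475 31.47502899169922 21.55 q [-0.37  0.24 -0.27  1.08  0.02 -0.7 ]
```

Call:
drive_tool:
  steps:
    - [4.4,[0.1,-0.1,2],0]
    - [4.4,[0.1,-0.1,4],0]
    - [4.4,[0.1,-0.1,6],0]
    - [4.4,[0.1,-0.1,7.5],0]
    - [4.4,[0.1,-0.1,8.6],0]
    - [4.4,[0.1,-0.1,9.3],0]
    - [4.4,[0.1,-0.1,9.5],0]
    - [4.4,[0.1,-0.1,9.6],0]
    - [4.4,[0.1,-0.1,9.6],0]

```text
clock: 22.68
tool_pos: [0.5444, -0.1363, 0.0539]
orientation: [-0.003, -0.167, 0.986, 0.012]
force: [0.9, -0.5, 0.1]
grip_width: 0.0505
grasp_force: 31.5
```

```bash
python3 st.py .5463 -.1367 .052
```

```text
tool x,y axes [-0.944 -0.329  0.001] [-0.329  0.944  0.024] shift cm to goal [-0.17 -0.11  0.19] F [ 0.93473159 -0.47107613  0.14780096] w 0.050530018510434344 31.47503972053528 22.675 q [-0.37  0.34 -0.37  0.88  0.02 -0.7 ]
```

Call:
drive_tool:
  steps:
    - [4.4,[-0.1,-0.1,0.1],0]
    - [4.4,[-0.1,-0.1,0.2],0]
    - [4.4,[-0.1,-0.1,0.2],0]
    - [5.2,[-0.1,-0.1,0.2],0]
    - [5.6,[-0.1,-0.1,0.2],0]
    - [6.2,[-0.1,-0.1,0.2],0]
    - [6.2,[-0.1,-0.1,0.2],0]
    - [6.2,[-0.1,-0.1,-0.5],0]
    - [6.2,[-0.1,-0.1,-2.5],0]
    - [6.2,[-0.1,-0.1,-6],0]
    - [6.2,[-0.1,-0.1,-11],0]
    - [6.2,[-0.1,2,-17],0]
    - [6.2,[0,6,-21],0]
    - [6.2,[0.2,11,-22],0]
    - [6.2,[0.4,16,-22],0]
    - [6.2,[0.6,21,-22],0]
    - [6.2,[0.8,26,-22],0]
    - [6.2,[0.8,27,-22],0]
    - [6.2,[0.8,27,-22],0]
    - [6.2,[0.8,27,-22],0]

```text
clock: 25.18
tool_pos: [0.4505, 0.1104, 0.2801]
orientation: [-0.003, -0.166, 0.986, 0.012]
force: [0.4, -0.8, -0.7]
grip_width: 0.0617
grasp_force: 0.0
```

```bash
python3 st.py .4491 .1895 .02
```

```text
tool x,y axes [-0.945 -0.328  0.002] [-0.328  0.945  0.024] shift cm to goal [-2.51  6.9  26.18] F [ 0.39937588 -0.79550834 -0.72994094] w 0.06172548668813135 0.0 25.175 q [ 0.09 -0.03 -0.29  1.32  0.02 -0.25]
```

```bash
cat > l.py <<'E'
from h import *
for n,uv in (('scene',(289.5,237.5)),('side',(309.5,188.5))):
    p=shot(n); print(n,onz(p,[uv],0).round(4))
    for d in finder.silhouettes(p,'glue_bottle')[:2]:
        v,u=np.nonzero(d['mask']); b=d['bbox']; print(d['confidence'],b)
p=np.load('pics/w2.npy',allow_pickle=True).item(); print(onz(p,[(450,167)],0).round(4))
E
python3 l.py; python3 k.py finial_large finial_medium
```

```text
scene [[0.5215 0.096  0.    ]]
0.7 [279.3, 185.2, 16.9, 62.4]
side [[0.5155 0.1126 0.    ]]
0.85 [298.9, 145.9, 20.1, 47.6]
[[0.5175 0.079  0.    ]]
[0.45031803 0.11036913 0.27989901] [-0.9302583   0.26851531  0.36471068] 25.375
wrist finial_large 2689 [ 0.477  -0.1628] 13.5 err mm [ 1.4 -1.2]
wrist finial_medium 1643 [ 0.5463 -0.1376] 9.6 err mm [-0.  -0.9]
side finial_large 262 [ 0.4763 -0.1555] 21.4 err mm [0.7 6.1]
side finial_medium 214 [ 0.5476 -0.1341] 2.2 err mm [1.3 2.6]
scene finial_large 183 [ 0.4857 -0.1805] 72.9 err mm [ 10.1 -18.9]
scene finial_medium none
```

Call:
drive_tool:
  steps:
    - [5.2,[-1.2,4,1],0]
    - [5.2,[-2.5,7,5],0]
    - [5.2,[-2.5,7,10],0]
    - [5.2,[-2.5,7,15],0]
    - [5.2,[-2.5,7,19],0]
    - [5.2,[-2.5,6.9,20],0]
    - [5.2,[-2.5,6.9,20],0]
    - [5.2,[-2.5,6.9,20],0]

```text
clock: 26.82
tool_pos: [0.4508, 0.1895, 0.0837]
orientation: [-0.001, -0.167, 0.986, 0.012]
force: [-0.8, 0.5, 0.1]
grip_width: 0.0521
grasp_force: 0.0
```

```bash
python3 st.py .4491 .1895 .02
```

```text
tool x,y axes [-0.944 -0.329 -0.002] [-0.329  0.944  0.024] shift cm to goal [ 0.17 -0.1   6.37] F [-0.7686368   0.50524268  0.14722301] w 0.05208361782175002 0.0 26.825 q [ 0.25  0.18 -0.51  0.88  0.02 -0.08]
```

Call:
drive_tool:
  steps:
    - [5.2,[0.1,-0.1,2.5],0]
    - [5.2,[0.1,-0.1,4.5],0]
    - [5.2,[0.1,-0.1,6],0]
    - [5.2,[0.1,-0.1,6.4],0]
    - [5.2,[0.1,-0.1,6.4],0]
    - [3.2,[0.1,-0.1,6.4],0]
    - [3.2,[0.1,-0.1,6.4],0]
    - [3.2,[0.1,-0.1,6.4],0]
    - [3.2,[0.1,-0.1,6.4],0]

```text
clock: 27.95
tool_pos: [0.4485, 0.1895, 0.0185]
orientation: [-0.002, -0.167, 0.986, 0.012]
force: [-1.1, 0.0, 5.8]
grip_width: 0.0383
grasp_force: 30.1
```

```bash
python3 st.py .6057 -.1158 .16
```

```text
tool x,y axes [-0.944 -0.329  0.   ] [-0.329  0.944  0.024] shift cm to goal [ -4.8  -33.65 -14.96] F [-1.07016022  0.04403555  5.75783267] w 0.038340025799473446 30.060247778892517 27.95 q [ 0.25  0.27 -0.57  0.73  0.02 -0.08]
```

Call:
drive_tool:
  steps:
    - [3.2,[0,0,-2],0]
    - [3.2,[0,0,-6],0]
    - [3.2,[0,0,-11],0]
    - [3.2,[0,0,-17],0]
    - [3.2,[0,0,-23],0]
    - [3.2,[-0.5,-3,-26],0]
    - [3.2,[-1,-8,-26],0]
    - [3.2,[-2,-13,-26],0]
    - [3.2,[-3,-18,-26],0]
    - [3.2,[-3.5,-23,-26],0]
    - [3.2,[-4,-28,-26],0]
    - [3.2,[-4.8,-32,-25],0]
    - [3.2,[-4.8,-33.6,-21],0]
    - [3.2,[-4.8,-33.6,-17],0]
    - [3.2,[-4.8,-33.6,-15],0]
    - [3.2,[-4.8,-33.6,-15],0]
    - [3.2,[-4.8,-33.6,-15],0]

```text
clock: 30.08
tool_pos: [0.6054, -0.1157, 0.1602]
orientation: [-0.002, -0.167, 0.986, 0.012]
force: [0.0, 0.2, 0.2]
grip_width: 0.0383
grasp_force: 30.3
```

```bash
python3 st.py .6057 -.1158 .0575
```

```text
tool x,y axes [-0.944 -0.329  0.001] [-0.329  0.944  0.024] shift cm to goal [-0.03 -0.26 10.27] F [0.04982311 0.24473512 0.24240126] w 0.03828562949921811 30.29507875442505 30.075 q [-0.3   0.32 -0.14  1.13  0.02 -0.64]
```

Call:
drive_tool:
  steps:
    - [3.2,[-0.1,-0.2,2],0]
    - [3.2,[-0.1,-0.2,4],0]
    - [3.2,[-0.1,-0.2,6],0]
    - [3.2,[-0.1,-0.2,7.6],0]
    - [3.2,[-0.1,-0.2,8.8],0]
    - [3.2,[-0.1,-0.2,9.5],0]
    - [3.2,[-0.1,-0.2,9.9],0]
    - [3.2,[-0.1,-0.2,9.9],0]
    - [3.2,[-0.1,-0.2,9.9],0]

```text
clock: 31.2
tool_pos: [0.6059, -0.1151, 0.0609]
orientation: [-0.003, -0.167, 0.986, 0.012]
force: [-0.2, -0.5, -0.1]
grip_width: 0.0385
grasp_force: 30.3
```

```bash
python3 st.py .6057 -.1158 .0575
```

```text
tool x,y axes [-0.944 -0.329  0.001] [-0.329  0.944  0.024] shift cm to goal [ 0.05 -0.07  0.33] F [-0.21509815 -0.49083381 -0.14025702] w 0.038466209981024534 30.295164585113525 31.2 q [-0.3   0.41 -0.24  0.93  0.02 -0.64]
```

Call:
drive_tool:
  steps:
    - [3.2,[0,-0.1,0.2],0]
    - [3.2,[0,-0.1,0.3],0]
    - [3.2,[0,-0.1,0.3],0]
    - [4.1,[0,-0.1,0.3],0]
    - [4.6,[0,-0.1,0.3],0]
    - [5.2,[0,-0.1,0.3],0]
    - [5.2,[0,-0.1,0.3],0]
    - [5.2,[0,-0.1,-0.5],0]
    - [5.2,[0,-0.1,-2.5],0]
    - [5.2,[0,-0.1,-6],0]
    - [5.2,[0,-0.1,-11],0]
    - [5.2,[-2,2,-17],0]
    - [5.2,[-6,6,-21],0]
    - [5.2,[-11,9,-23],0]
    - [5.2,[-12,10,-23],0]
    - [5.2,[-12,10,-23],0]
    - [5.2,[-12,10,-23],0]

```text
clock: 33.33
tool_pos: [0.6869, 0.013, 0.2912]
orientation: [-0.005, -0.166, 0.986, 0.012]
force: [-0.0, 0.2, -0.2]
grip_width: 0.0522
grasp_force: 0.0
```

```bash
python3 st.py .662 .225 .12; python3 k.py finial_large finial_medium finial_small; ls pics
```

```text
tool x,y axes [-0.945 -0.328  0.005] [-0.328  0.944  0.025] shift cm to goal [-4.69 20.41 17.61] F [-0.02020249  0.1963868  -0.19214607] w 0.05221001154711538 0.0 33.325 q [-0.08  0.38  0.22  1.43  0.02 -0.42]
[0.68694012 0.01300871 0.29116852] [-0.02020249  0.1963868  -0.19214607] 33.325
wrist finial_large none
wrist finial_medium 1792 [ 0.5462 -0.1373] 3.8 err mm [-0.1 -0.6]
wrist finial_small 968 [ 0.607  -0.1163] 8.0 err mm [ 1.3 -0.5]
side finial_large 268 [ 0.4755 -0.1532] 18.4 err mm [-0.1  8.4]
side finial_medium 193 [ 0.5464 -0.1328] 5.1 err mm [0.1 3.9]
side finial_small none
scene finial_large 172 [ 0.4849 -0.1804] 79.3 err mm [  9.3 -18.8]
scene finial_medium 143 [ 0.5537 -0.1516] 32.0 err mm [  7.4 -14.9]
scene finial_small 117 [ 0.6129 -0.1234] 5.2 err mm [ 7.2 -7.6]
a1.png
b1.png
g.png
g_scene.png
g_side.png
k16.png
k25.png
k33.png
o.png
scene0.png
side0.png
w1.png
w2.npy
w2.png
w2m.npy
wrist0.png
```

Call:
drive_tool:
  steps:
    - [4.5,[-1,5,0],-1.3]
    - [4.5,[-2,10,1],-2.6]
    - [4.5,[-3,15,3],-3.9]
    - [4.5,[-4.5,19,6],-5.2]
    - [4.5,[-4.7,20.4,10],-6.5]
    - [4.5,[-4.7,20.4,14],-7.8]
    - [4.5,[-4.7,20.4,17.6],-8.1]
    - [4.5,[-4.7,20.4,17.6],-8.1]
    - [4.5,[-4.7,20.4,17.6],-8.1]

```text
clock: 35.05
tool_pos: [0.6648, 0.226, 0.1229]
orientation: [0.005, -0.669, 0.743, 0.011]
force: [0.5, -0.1, 0.5]
grip_width: 0.0449
grasp_force: 0.0
```

```bash
python3 st.py .662 .225 .010; python3 - <<'E'
from h import *
p=shot('wrist'); m=best(p,'bar',(.662,.225),.02)
print(None if m is None else (m.sum(),fit([(p,m)],MOD['bar'],(.662,.225,1.46))))
cv2.imwrite('pics/bar1.png',p['image'][...,::-1])
E
```

```text
tool x,y axes [-0.105 -0.994 -0.022] [-0.994  0.105  0.01 ] shift cm to goal [ 0.38  0.15 11.29] F [ 0.53803605 -0.09313163  0.47565026] w 0.044929521443924904 0.0 35.05 q [ 0.23  0.48  0.02  1.11  0.02 -1.24]
(np.int64(7973), (array([0.66109789, 0.22572376, 1.46436566]), np.float64(18.82871708591844)))
```

View pics/bar1.png

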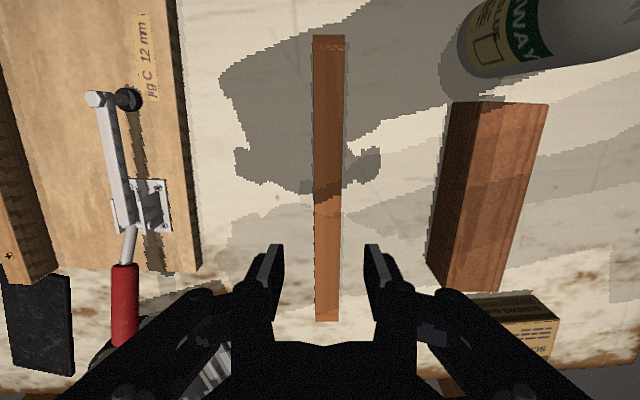

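Call:
drive_tool:
  steps:
    - [4.5,[0.3,0.2,4],0]
    - [4.5,[0.3,0.2,7.5],0]
    - [4.5,[0.3,0.2,9.8],0]
    - [4.5,[0.3,0.2,10.8],0]
    - [4.5,[0.3,0.2,11.2],0]
    - [4.5,[0.3,0.2,11.2],0]
    - [1.5,[0.3,0.2,11.2],0]
    - [1.5,[0.3,0.2,11.2],0]
    - [1.5,[0.3,0.2,11.2],0]
    - [1.5,[0.3,0.2,11.2],0]
    - [1.5,[0.3,0.2,11.2],0]
  grip_force: 60

```text
clock: 36.52
tool_pos: [0.6616, 0.2258, 0.011]
orientation: [0.005, -0.669, 0.743, 0.011]
force: [-0.2, -1.0, 5.8]
grip_width: 0.0227
grasp_force: 60.6
```

```bash
python3 st.py .535 -.1407 .25
```

```text
tool x,y axes [-0.105 -0.994 -0.022] [-0.994  0.104  0.01 ] shift cm to goal [ 37.24   9.   -24.64] F [-0.21335544 -1.04559151  5.76355348] w 0.022721718364960057 60.58485746383667 36.525 q [ 0.23  0.58 -0.08  0.91  0.02 -1.24]
```

Call:
drive_tool:
  steps:
    - [1.5,[0,0,-2],0]
    - [1.5,[0,0,-6],0]
    - [1.5,[0,0,-11],0]
    - [1.5,[0,0,-17],0]
    - [1.5,[0,0,-22],0]
    - [1.5,[2,0,-24.6],0]
    - [1.5,[6,1,-24.6],1]
    - [1.5,[11,2,-24.6],2]
    - [1.5,[16,3,-24.6],3]
    - [1.5,[21,5,-24.6],4]
    - [1.5,[26,7,-24.6],5]
    - [1.5,[31,8,-24.6],6]
    - [1.5,[35,9,-24.6],7]
    - [1.5,[37.2,9,-24.6],8.1]
    - [1.5,[37.2,9,-24.6],8.1]
    - [1.5,[37.2,9,-24.6],8.1]
    - [1.5,[37.2,9,-24.6],8.1]

```text
clock: 38.65
tool_pos: [0.5345, -0.1394, 0.2487]
orientation: [-0.003, -0.168, 0.986, 0.012]
force: [0.4, -0.1, -1.3]
grip_width: 0.0225
grasp_force: 59.8
```

```bash
cat > n.py <<'E'
from h import *
s=arm.get_state(); R,t=pose(s); print(t)
for n in ('wrist','side','scene'):
    p=shot(n); cv2.imwrite(f'pics/n_{n}.png',p['image'][...,::-1]); m=best(p,'bar',(.535,-.1407),.25)
    print(n,None if m is None else (m.sum(),fit([(p,m)],MOD['bar'],(.535,-.1407,.339),t[2]-.011)))
E
python3 n.py; python3 st.py .535 -.1407 .14
```

```text
[ 0.53447756 -0.13942325  0.24872004]
wrist None
side (np.int64(793), (array([ 0.53487681, -0.13896831,  0.31063666]), np.float64(86.22209956236317)))
scene (np.int64(749), (array([ 0.53477637, -0.14136279,  0.38925173]), np.float64(49.646501317897304)))
tool x,y axes [-0.944 -0.33   0.002] [-0.33   0.944  0.024] shift cm to goal [-0.05 -0.35 10.85] F [-0.5851056  -0.16629836 -0.66006741] w 0.022695940952853762 59.790692925453186 38.95 q [-0.38  0.15 -0.16  1.27  0.02 -0.72]
```

Call:
drive_tool:
  steps:
    - [1.5,[0,-0.3,3],0.0]
    - [1.5,[0,-0.3,6],0.0]
    - [1.5,[0,-0.3,8.5],0.0]
    - [1.5,[0,-0.3,10],0.0]
    - [1.5,[0,-0.3,10.8],0.0]
    - [1.5,[0,-0.3,11.2],0]
    - [1.5,[0,-0.3,11.2],0]
    - [1.5,[0,-0.3,11.2],0]

```text
clock: 39.95
tool_pos: [0.5349, -0.141, 0.1374]
orientation: [-0.002, -0.167, 0.986, 0.011]
force: [-0.6, 0.4, -1.2]
grip_width: 0.0224
grasp_force: 59.8
```

```bash
python3 n.py; python3 st.py .535 -.1407 .132; python3 - <<'E'
from h import *
a=cv2.imread('pics/n_side.png')[180:275,255:375]; b=cv2.imread('pics/n_scene.png')[145:240,270:390]
cv2.imwrite('pics/n.png',np.vstack([np.hstack([cv2.resize(x,(400,317),interpolation=cv2.INTER_CUBIC) for x in (a,b)]),cv2.resize(cv2.imread('pics/n_wrist.png')[80:,100:540],(388,282)).copy() if 0 else np.zeros((1,800,3),np.uint8)]))
E
```

```text
[ 0.534923   -0.14102213  0.13738818]
wrist None
side None
scene None
tool x,y axes [-0.944 -0.329  0.002] [-0.329  0.944  0.024] shift cm to goal [-0.06 -0.02  0.48] F [-1.42049887  0.47765107 -2.08116728] w 0.022727943712489825 59.81782793998718 40.25 q [-0.38  0.24 -0.31  1.05  0.02 -0.72]
```

View pics/n.png

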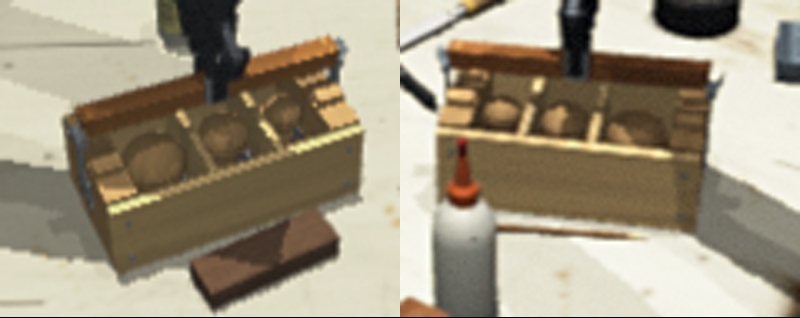

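The picture shows all three finials standing in their compartments and the bar between the clips, above the notches. I'll check its lateral fit numerically from the wrist view.

```bash
cat > q.py <<'E'
from h import *
p=shot('wrist'); x,y,a=.535,-.1407,.339; c,s=np.cos(a),np.sin(a)
def prof(z,x0,x1):
    X,Y=np.meshgrid(np.arange(x0,x1,.0005),np.arange(.05,-.05,-.0005))
    u=proj(p,np.c_[(x+c*X-s*Y).ravel(),(y+s*X+c*Y).ravel(),np.full(X.size,z)]).astype(np.float32).reshape(*X.shape,2)
    o=cv2.remap(p['image'],u[...,0],u[...,1],cv2.INTER_LINEAR).astype(np.float32)
    q=np.abs(np.gradient(cv2.GaussianBlur(o,(0,0),1.2).mean(1),axis=0)).sum(1)
    i=[k for k in range(4,len(q)-4) if q[k]==q[k-4:k+5].max() and q[k]>8]; return [(float(round(1000*Y[k,0],1)),int(q[k])) for k in i]
zt=arm.get_state()['tool_pos'][2]+.011
for x0,x1 in ((-.125,-.11),(-.09,-.07),(-.06,-.04)): print('bar top',x0,prof(zt,x0,x1))
for x0,x1 in ((-.125,-.11),(.11,.125)): print('cheek top',x0,prof(.105,x0,x1))
E
python3 q.py
```

```text
bar top -0.125 [(47.0, 28), (12.0, 22), (-12.5, 20), (-18.5, 13), (-30.5, 10), (-33.0, 10), (-44.5, 14)]
bar top -0.09 [(47.0, 18), (40.5, 102), (27.5, 33), (21.5, 53), (15.5, 40), (-19.0, 23), (-27.0, 18), (-31.0, 15), (-43.5, 59)]
bar top -0.06 [(47.0, 15), (41.0, 91), (27.0, 13), (21.5, 21), (15.0, 23), (11.5, 34), (-12.5, 8), (-18.5, 12), (-43.0, 49)]
cheek top -0.125 [(31.0, 14), (17.5, 23), (-16.0, 30), (-32.0, 10), (-44.0, 20)]
cheek top 0.11 []
```

Call:
drive_tool:
  steps:
    - [1.5,[0,0,0.6],0]
    - [1.5,[0,0,1.0],0]
    - [1.5,[0,0,1.3],0]
    - [1.5,[0,0,1.6],0]
    - [1.5,[0,0,1.9],0]
    - [1.5,[0,0,2.1],0]
    - [1.5,[0,0,2.1],0]
  grip_force: 80

```text
clock: 41.18
tool_pos: [0.534, -0.1416, 0.1164]
orientation: [-0.003, -0.166, 0.986, 0.01]
force: [-5.8, -4.0, 5.9]
grip_width: 0.0216
grasp_force: 85.2
```

Call:
drive_tool:
  steps:
    - [1.5,[0.1,0,0.2],0]
    - [1.5,[0.1,0,0.4],0]
    - [1.5,[0.1,0,0.6],0]
    - [1.5,[0.1,0,0.8],0]
    - [1.5,[0.1,0,1.0],0]
    - [1.5,[0.1,0,1.1],0]
    - [1.5,[0.1,0,1.1],0]

```text
clock: 42.05
tool_pos: [0.5346, -0.1414, 0.1073]
orientation: [-0.002, -0.166, 0.986, 0.01]
force: [-1.3, 0.0, 13.5]
grip_width: 0.022
grasp_force: 86.5
```

Call:
drive_tool:
  steps:
    - [1.5,[0,0,0.1],0]
    - [1.5,[0,0,0.2],0]
    - [1.5,[0,0,0.3],0]
    - [1.5,[0,0,0.4],0]
    - [1.5,[0,0,0.4],0]

```text
clock: 42.68
tool_pos: [0.5342, -0.1413, 0.1048]
orientation: [-0.002, -0.167, 0.986, 0.01]
force: [-6.9, 2.4, 24.0]
grip_width: 0.0223
grasp_force: 88.0
```

```bash
python3 n.py >/dev/null; python3 st.py .535 -.1407 .105; python3 q.py | head -1
```

```text
tool x,y axes [-0.944 -0.33   0.001] [-0.33   0.944  0.02 ] shift cm to goal [-0.1   0.03 -0.02] F [-6.74281953  0.86318276 22.83247591] w 0.02202691470830252 87.99128651618958 42.975 q [-0.38  0.26 -0.34  0.98  0.01 -0.72]
bar top -0.125 [(28.0, 8), (13.5, 18), (-15.0, 25), (-35.5, 10), (-39.0, 21)]
```

Call:
drive_tool:
  steps:
    - [1.5,[0,0,-0.2],0]
    - [2.6,[0,0,-0.2],0]
    - [4,[0,0,-0.2],0]
    - [4,[0,0,-0.2],0]
    - [4,[0,0,-1],0]
    - [4,[0,0,-4],0]
    - [4,[0,0,-9],0]
    - [4,[-4,0,-15],0]
    - [4,[-10,0,-20],0]
    - [4,[-14,0,-20],0]
    - [4,[-14,0,-20],0]
    - [4,[-14,0,-20],0]

```text
clock: 44.52
tool_pos: [0.6667, -0.0985, 0.2996]
orientation: [-0.004, -0.167, 0.986, 0.012]
force: [-0.9, -0.0, 0.0]
grip_width: 0.04
grasp_force: 0.0
```

```bash
cat > r.py <<'E'
from h import *
s=arm.get_state(); print(s['tool_pos'],s['force'])
for n in ('wrist','side','scene'):
    p=shot(n); m=best(p,'bar',(.535,-.1407),.11)
    if n=='wrist': cv2.imwrite('pics/r_w.png',p['image'][...,::-1])
    if n=='side': A=p['image'][180:275,255:375,::-1]
    if n=='scene': B=p['image'][145:240,270:390,::-1]
    if m is None: print(n,None); continue
    for z in (.090,.094,.098,.102,.106): r=fit([(p,m)],MOD['bar'],(.535,-.1407,.339),z); print(n,z,r[0].round(4),round(r[1],1))
W=cv2.imread('pics/r_w.png')[20:320,120:520]
cv2.imwrite('pics/r.png',np.vstack([np.hstack([cv2.resize(x,(400,317),interpolation=cv2.INTER_CUBIC) for x in (A,B)]),np.hstack([cv2.resize(W,(373,280)),np.zeros((280,427,3),np.uint8)])]))
E
python3 r.py
```

```text
[ 0.66670273 -0.09851244  0.29963864] [-0.94741061 -0.03764322  0.00919477]
wrist 0.09 [ 0.5343 -0.142   0.3337] 8.8
wrist 0.094 [ 0.5336 -0.1424  0.3349] 8.4
wrist 0.098 [ 0.5328 -0.1428  0.3355] 11.0
wrist 0.102 [ 0.532  -0.1431  0.3354] 15.8
wrist 0.106 [ 0.5312 -0.1435  0.3353] 24.2
side 0.09 [ 0.5365 -0.1357  0.3394] 5.5
side 0.094 [ 0.5363 -0.1401  0.3396] 6.4
side 0.098 [ 0.5373 -0.1438  0.3425] 7.8
side 0.102 [ 0.5362 -0.1485  0.342 ] 9.2
side 0.106 [ 0.5367 -0.1527  0.3399] 11.2
scene 0.09 [ 0.5421 -0.1478  0.334 ] 10.2
scene 0.094 [ 0.5396 -0.1418  0.3351] 11.9
scene 0.098 [ 0.5362 -0.1362  0.3339] 13.7
scene 0.102 [ 0.5331 -0.1303  0.3344] 15.8
scene 0.106 [ 0.5301 -0.1243  0.3355] 18.2
```

View pics/r.png

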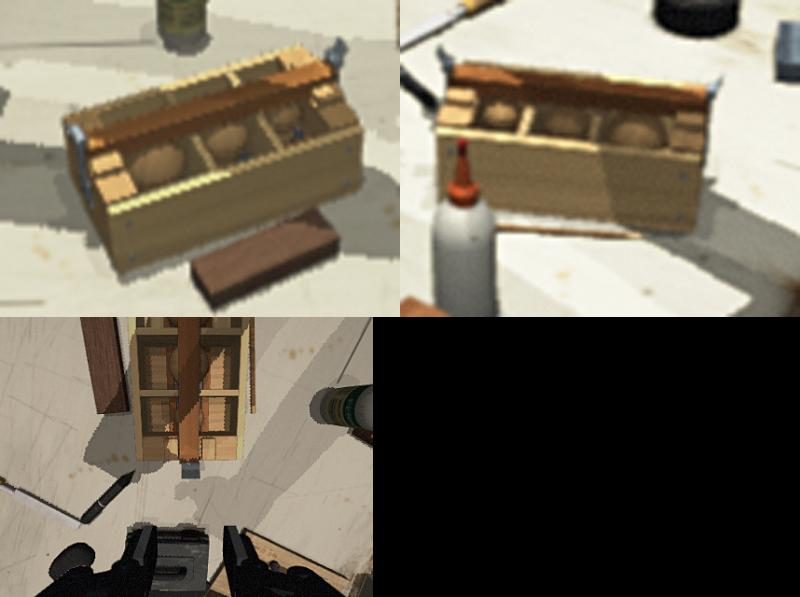

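The bar reads as home (z ≈ 0.094 from both fixed views). I'll confirm with a light push on each end with shut fingers.

```bash
python3 st.py .6368 -.1048 .135;python3 st.py .4332 -.1766 .135
```

```text
tool x,y axes [-0.945 -0.328  0.003] [-0.328  0.944  0.025] shift cm to goal [2.920e+00 1.000e-02 1.653e+01] F [-0.67146018  0.53566887  0.42294004] w 0.03982533725178282 0.0 44.825 q [-0.25  0.35  0.2   1.44  0.02 -0.59]
tool x,y axes [-0.945 -0.328  0.003] [-0.328  0.944  0.025] shift cm to goal [24.51 -0.09 16.58] F [-0.67146018  0.53566887  0.42294004] w 0.03982533725178282 0.0 44.825 q [-0.25  0.35  0.2   1.44  0.02 -0.59]
```

Call:
drive_tool:
  steps:
    - [0,[2.9,0,3],0]
    - [0,[2.9,0,8],0]
    - [0,[2.9,0,12],0]
    - [0,[2.9,0,15],0]
    - [0,[2.9,0,16.5],0]
    - [0,[2.9,0,17.0],0]
    - [0,[2.9,0,17.3],0]
    - [0,[2.9,0,17.5],0]
    - [0,[2.9,0,17.7],0]
    - [0,[2.9,0,17.7],0]
  grip_force: 20

```text
clock: 46.08
tool_pos: [0.6388, -0.1045, 0.1242]
orientation: [-0.002, -0.167, 0.986, 0.011]
force: [0.3, -0.2, 1.5]
grip_width: -0.0002
grasp_force: 1.0
```

Call:
drive_tool:
  steps:
    - [0,[0,0,0.15],0]
    - [0,[0,0,0.3],0]
    - [0,[0,0,0.3],0]

```text
clock: 46.45
tool_pos: [0.6389, -0.1046, 0.124]
orientation: [-0.002, -0.167, 0.986, 0.011]
force: [-4.3, 1.5, 14.7]
grip_width: -0.0001
grasp_force: 7.2
```

Far end solid at 0.116. Now the near end.

Call:
drive_tool:
  steps:
    - [0,[0,0,-1],0]
    - [0,[0,0,-3],0]
    - [0,[5,0,-4],0]
    - [0,[10,0,-4],0]
    - [0,[15,0,-4],0]
    - [0,[20,0,-4],0]
    - [0,[21.7,-0.1,-3],0]
    - [0,[21.7,-0.1,-1.5],0]
    - [0,[21.7,-0.1,-0.5],0]
    - [0,[21.7,-0.1,0],0]
    - [0,[21.7,-0.1,0.1],0]
    - [0,[21.7,-0.1,0.2],0]
    - [0,[21.7,-0.1,0.3],0]
    - [0,[21.7,-0.1,0.3],0]

```text
clock: 48.2
tool_pos: [0.4343, -0.1767, 0.1238]
orientation: [-0.004, -0.168, 0.986, 0.011]
force: [-16.5, 6.0, 45.8]
grip_width: 0.0
grasp_force: 22.9
```

Call:
drive_tool:
  steps:
    - [0,[0,0,-1],0]
    - [0,[0,0,-4],0]
    - [0,[0,0,-9],0]
    - [0,[-3,0,-14],0]
    - [0,[-3,0,-16],0]
    - [0,[-3,0,-16],0]
    - [0,[-3,0,-16],0]

```text
clock: 49.08
tool_pos: [0.463, -0.1696, 0.2758]
orientation: [-0.004, -0.167, 0.986, 0.013]
force: [-0.5, -0.2, -0.3]
grip_width: -0.0001
grasp_force: 0.0
```

```bash
python3 r.py | grep -v '\.1[0-9]* \[' | grep 0.094; python3 k.py finial_large finial_medium finial_small | head -4; python3 -c "
from h import *
print(sign_off())"
```

```text
side 0.094 [ 0.5376 -0.1393  0.3429] 14.8
scene 0.094 [ 0.5387 -0.1427  0.3215] 15.2
[ 0.46272318 -0.16995285  0.27666717] [ 0.14967535 -0.42411461 -0.46199894] 49.375
wrist finial_large 888 [ 0.4775 -0.1616] 924.0 err mm [ 1.9 -0. ]
wrist finial_medium 228 [ 0.5438 -0.1381] 800.8 err mm [-2.5 -1.4]
wrist finial_small none
the job is handed in; nothing more can be done
None
```

The job is handed in at about 49 s: all three finials stand in their compartments and the bar measures home and level, though I couldn't read the clips and no verdict came back; two brief force peaks (23 N lowering the large finial, probably the gripper body on the end block; 46 N checking the bar's near end) could count against the 15 N and 40 N limits.

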